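# Sort the popcorn ears, tip the trug into the sheller hopper and start it

## Task

Fill the corn sheller: put the sound yellow ears lying on the bench into the green trug and every spoiled brown ear, on the bench or already in the trug, into the cardboard carton, then slide the hopper's lid back and tip all the corn from the trug into the hopper. Stand the empty trug upright on the bench again, put any ear that missed into the hopper, slide the lid fully shut and only then press the green start button. No spoiled ear may get into the hopper, start must not be pressed while the lid is open, and the pot, screwdriver and jar stay where they are.

Things in the scene. Friction and masses are not known exactly. Their poses are not given: they have to be found in the camera images.
- hopper: Flared plywood hopper of the corn sheller, let into the bench; fixed. Origin: its centre at bench height, z up, x the way its lid opens (away from the robot, within 0.12 rad). Inside, 220 mm (x) by 260 mm (y) at the mouth, 140 by 160 mm at the floor 20 mm up; walls 13 mm. Lid rails, 16 mm wide, tops 187 mm up, at y = +-147 mm, from x = -130 to 345 mm, on legs at the far end.
- hopper_mouth (a point): Centre of the hopper's mouth, 165 mm above the bench.
- lid (a joint): Sliding plywood lid of the hopper, in m: 0 = shut, 0.215 = slid right back along the hopper's +x (mouth open but for its last 18 mm). It lies at 167 to 175 mm height, slides with about 2 N and stays where it is left.
- lid_handle (a point): Middle of the dark wooden batten on the lid by which it is slid: 20 mm thick (hopper's x), 100 mm long (y), standing 32 mm high on the lid, from 175 to 207 mm above the bench; this point is 191 mm up and moves with the lid.
- start (a joint): Green start button, 32 mm wide, on top of the switch box; presses straight down. 0 = out, 0.006 m = fully down (5 N); it springs back.
- start_top (a point): Centre of the green button's top face, 138 mm above the bench. The grey switch box under it, 50 mm (hopper's x) by 80 mm and 120 mm tall, stands at the hopper's near side, its centre at x = -158, y = -30 mm in the hopper's frame.
- trug: Green plastic trug, 340 mm long (x), 138 mm wide (y), empty about 300 g. Origin under the centre of its floor, z up. Floor 210 mm long, 4 mm thick; both ends slope up at 32 degrees to a pouring lip 42 mm high at x = +-170 mm; sides 68 mm high, 130 mm apart inside. It pours over either end; corn grips the plastic somewhat, so tilt it 70 degrees or more to empty it.
- trug_bar (a point): Middle of the trug's black carrying bar: runs across the trug (its y), flat-sided, 20 mm thick (x), 26 mm high, 150 mm long, centre 128 mm above the trug's underside, on an upright 20 mm wide at each side wall. Hold it firmly (40 N or more): the filled trug weighs up to 0.7 kg and hangs about 0.1 m below the bar.
- ear1: Sound, yellow ear of popcorn, 92 mm long, 33 mm thick, tapering to 16 mm at its +x end, 45 g, lightly faceted, rolls little; origin at its middle, x along it. Lies in the trug at the start, along its x, at the end of trug's x below 0.
- ear2: Sound, yellow ear of popcorn, 92 mm long, 33 mm thick, tapering to 16 mm at its +x end, 45 g, lightly faceted, rolls little; origin at its middle, x along it. Lies in the trug at the start, along its x, at the end of trug's x below 0.
- ear3: Sound, yellow ear of popcorn, 92 mm long, 33 mm thick, tapering to 16 mm at its +x end, 45 g, lightly faceted, rolls little; origin at its middle, x along it. Lies in the trug at the start, along its x, at the end of trug's x below 0.
- ear4: Sound, yellow ear of popcorn, 92 mm long, 33 mm thick, tapering to 16 mm at its +x end, 45 g, lightly faceted, rolls little; origin at its middle, x along it. Lies loose on the bench at the start; it may be absent (None).
- ear5: Sound, yellow ear of popcorn, 92 mm long, 33 mm thick, tapering to 16 mm at its +x end, 45 g, lightly faceted, rolls little; origin at its middle, x along it. Lies loose on the bench at the start; it may be absent (None).
- ear6: Sound, yellow ear of popcorn, 92 mm long, 33 mm thick, tapering to 16 mm at its +x end, 45 g, lightly faceted, rolls little; origin at its middle, x along it. Lies loose on the bench at the start; it may be absent (None).
- ear7: Sound, yellow ear of popcorn, 92 mm long, 33 mm thick, tapering to 16 mm at its +x end, 45 g, lightly faceted, rolls little; origin at its middle, x along it. Lies loose on the bench at the start; it may be absent (None).
- bad_ear1: Spoiled ear of popcorn, dark brown with grey mould, 92 mm long, 33 mm thick, tapering to 16 mm at its +x end, 45 g, lightly faceted, rolls little; origin at its middle, x along it. Lies loose on the bench at the start; it may be absent (None).
- bad_ear2: Spoiled ear, dark brown with grey mould, 92 mm long, 33 mm thick, tapering to 16 mm at its +x end, 45 g, lightly faceted, rolls little; origin at its middle, x along it. Starts in the trug, along its x, about 67 mm from the bar on the +x side; may be absent (None). Close the fingers across it, keep the gripper's body clear of the bar, draw it outwards as it rises.
- carton: Open cardboard carton for spoiled ears, 150 mm (x) by 170 mm (y), 75 mm high, walls 5 mm; fixed to the bench. Origin under its centre.
- pot: Bystander: terracotta pot, 100 mm wide, 90 mm tall, standing on the bench. Origin under its centre.
- screwdriver: Bystander: screwdriver, 170 mm long, lying on the bench. Origin on its axis, x along it.
- jar: Bystander: jar, 70 mm wide, 90 mm tall, standing on the bench. Origin under its centre.
There are look-alikes about, which are no part of the job. What is shaped like the ear5 but purple or red is not meant.

How it is judged:
By the outcome, as a careful person would: the job done as asked, in the order asked, and still so for the second after the job is handed in, with the robot touching nothing.
Of ear4, ear5, ear6, ear7, bad_ear1, bad_ear2 only 3 to 6 are there at a start; the rules pass over those that are not, and their reading is None.
At some moment in a run one of ear4, ear5, ear6, ear7, bad_ear1 may be knocked a few centimetres aside while the robot is not near it.
It also fails if it takes over 210 s, if anything falls off the work surface, if the arm or the gripper's body presses on something with over 40 N, if the wrist force passes 120 N, or if a joint passes its speed limit or range.

## Robot

A 6-joint arm with a two-finger parallel gripper is mounted at the origin on the work surface. World frame = base frame: x ahead of the robot, y to its left, z up, the work surface at z = 0. Lengths are in m, angles in rad, forces in N, time in s.
With the tool pointing down it reaches from about 0.3 to 1 m from the base axis. Payload 5.1 kg.
Tool frame: the origin (TCP) lies between the finger pads; the fingertips stand 22 mm ahead of it and the grasp point (between the pads) lies 3 mm ahead of it; z points along the fingers, y is the line along which they close (so a half turn about z gives the same grasp; the last joint's range is limited). The gripper opens to 95 mm and grips with 3 to 60 N. Pads are 20 mm wide; open, the fingers measure 119 mm over their backs; the gripper's body (75 mm by 180 mm) begins 59 mm behind the grasp point.
Start: joints at [-1.408, 0.124, 1.65, -0, 1.367, -0.083], TCP at [0.158, -0.63, 0.237] pointing down, gripper open.
Joint ranges: [-2.61, 2.61], [-1.02, 2.33], [0.03, 2.71], [-1.35, 4.49], [0.32, 2.68], [-2.91, 2.91]. Speed limits (rad/s): [2.57, 2.57, 3.14, 3.14, 3.14, 3.14].

## Interface

Orientations are given as a unit quaternion [x, y, z, w].
In Python, from station import bot, effector, sensors, cams, order gives the robot as it stands. Calls block until the motion is done:
- bot.move_ptp(position, orientation): joint-space move of the TCP to a pose.
- bot.move_l(position, orientation=None, vel=0.15, stop_force=None): straight line of the TCP; orientation=None keeps the orientation; vel is the mean speed in m/s. With stop_force (N) it stops when the force on the tool has changed by that much, and returns True; else False.
- bot.goto_joints(angles): joint-space move.
- effector.grip(opening, force=None): finger opening in m; force is the grip in N (None keeps the last); returns when the fingers have stopped.
- bot.dwell(seconds).
- bot.solve_ik(position, orientation): joint angles nearest the present ones, or None.
- sensors.observe(): the state.
- cams.capture(name): name is "scene" or "top"; returns a dict with "color" (480x640x3 uint8, red, green, blue), "mtx" (3x3 intrinsics, pixels), "camera_from_world" (4x4, takes a point from world to camera coordinates). Camera axes: x right, y down, z forward; pixel columns grow to the right and rows downward; lengths in m; the calibration is good to about 2 mm. A picture is of the moment at which its call begins. There is no depth.
A pose or a line that the arm cannot do raises bot.MotionError and nothing moves.
- order.sign_off(): hands the job in; it is judged then, once.
Trained networks look in a picture, given as the dict that the camera call returned (one of the last four; its "shot" number tells which), for a name from the list of things; names that differ only in an ending like _2 or _b are one class to them, and where a whole thing is asked for, a point or a joint stands for the part that bears it (a point fixed in the world has none). Each returns a list of dicts, best first, with "score" (0 to 1); they miss things now and then, are a little off and sometimes report something else, mostly with a low value. They report only what shows in the picture. A call takes as long as a camera call. They do not tell look-alikes from the thing itself.
- cams.regions_of(name, picture): "pixels" (480x640 bool, what is visible of it) and "bbox" ([left, top, width, height] in pixels, round what is visible of it).
The state is a dict: "t": time; "qpos": joint angles; "qd": joint speeds; "effort": joint torques, N m; "tool_pos": TCP position; "eef_rot": TCP orientation; "ft_force": force on the tool from outside, world axes, zero at the start; "torque": the same for the moment, N m; "gripper_width": finger opening in m; "grip_force": force on a finger pad.
Only numpy, scipy, OpenCV 4.12 (cv2) and the standard library are available. Lean on these libraries where they do the work, as an engineer would, in place of code of your own. Each camera call takes 0.05 s, during which the arm holds its last target. There are 200 camera calls.

## Working session

There is one attempt and no reset: what is moved stays moved. The work goes in short steps, each a Python script; the robot and the scene stay as the last script left them, time stands still between calls to the robot, and variables do not carry over. Pictures are saved under pics/ and viewed, at most 14 in all, crops included, and the job is handed in when it is done.

```bash
ls; mkdir -p pics; python3 - <<'E'
from station import bot, effector, sensors, cams, order
import cv2,numpy as np
for n in ["scene","top"]:
    p=cams.capture(n); cv2.imwrite(f"pics/{n}0.png",p["color"][:,:,::-1])
    T=np.linalg.inv(p["camera_from_world"]); print(n,p["mtx"].round(1).tolist(),T[:3,3].round(3),T[:3,2].round(3))
print(sensors.observe())
E
```

```text
pics
scene [[448.2, 0.0, 319.3], [0.0, 448.2, 237.6], [0.0, 0.0, 1.0]] [0.862 0.377 0.884] [-0.358 -0.453 -0.816]
top [[492.6, 0.0, 317.7], [0.0, 492.6, 238.6], [0.0, 0.0, 1.0]] [ 0.384 -0.07   1.139] [ 0.173  0.027 -0.985]
{'t': 0.1, 'qpos': array([-1.40759844e+00,  1.24374879e-01,  1.65150409e+00, -1.33961131e-05,
        1.36749114e+00, -8.26099706e-02]), 'qd': array([ 2.06814362e-03, -1.83425273e-04, -3.84705146e-03, -1.40439447e-04,
       -2.24485151e-05, -1.32590021e-03]), 'effort': array([ 3.55960710e-04, -4.18882191e+01, -3.61096680e+01,  7.77939940e-02,
        4.61625739e-02, -6.52353128e-05]), 'tool_pos': array([ 0.15804739, -0.62995098,  0.23557172]), 'eef_rot': array([ 9.92456256e-01,  1.22596041e-01, -4.23543544e-05, -8.87744849e-04]), 'ft_force': array([-0.02372272, -0.8522418 , -0.82070472]), 'torque': array([-0.01561049,  0.0107439 , -0.00627599]), 'grip_force': 0.0, 'gripper_width': 0.0949532978414961}
```

View pics/top0.png

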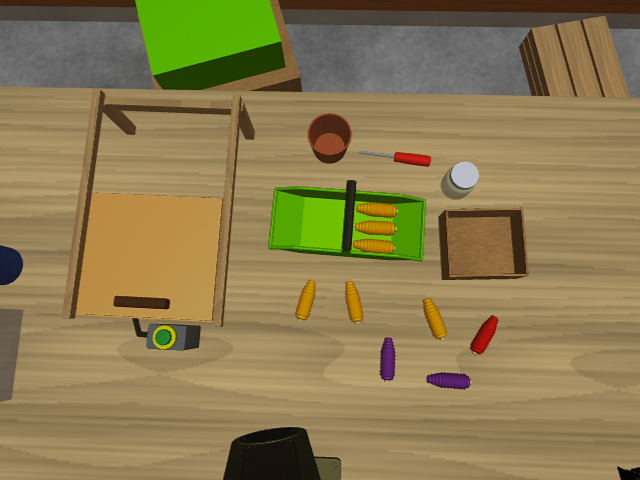

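View pics/scene0.png

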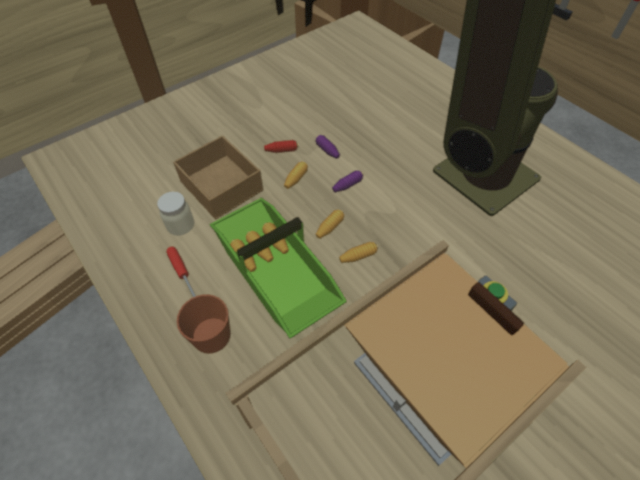

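The top view shows three loose yellow ears at (306,300), (354,301) and (434,318). The trug is at (348,224), with three yellow ears at its right end (376,210/228/246) and nothing in its left half. I see no brown ears in either view. The red ear (485,335) and the purple ones (388,358), (448,380) are look-alikes. The carton is at (483,243), the lid handle at (141,302) and the start button at (164,338).

```bash
cat > h.py <<'E'
from station import bot, effector, sensors, cams, order
import cv2,numpy as np
from scipy.spatial.transform import Rotation as R
def ray(p,uv,z):
    T=np.linalg.inv(p["camera_from_world"]); d=T[:3,:3]@np.linalg.inv(p["mtx"])@np.r_[uv,1]
    return T[:3,3]+d*(z-T[2,3])/d[2]
def proj(p,X):
    c=p["camera_from_world"]@np.r_[X,1]; c=p["mtx"]@c[:3]; return c[:2]/c[2]
def mrect(p,m,z):
    v,u=np.nonzero(m); P=np.array([ray(p,(a,b),z)[:2] for a,b in zip(u,v)])
    (c,s,a)=cv2.minAreaRect((P*1000).astype(np.float32))
    e,V=np.linalg.eigh(np.cov(P.T)); ax=V[:,1]
    return P.mean(0),np.array(c)/1000,np.array(s)/1000,np.degrees(np.arctan2(ax[1],ax[0]))
E
python3 - <<'E'
from h import *
np.set_printoptions(precision=3,suppress=True)
H=dict(trug=.05,trug_bar=.128,lid_handle=.191,start_top=.138,carton=.075,hopper=.187,ear1=.0165,bad_ear1=.0165,lid=.175,pot=.09,jar=.09,screwdriver=.015)
for cn in ["top","scene"]:
    p=cams.capture(cn)
    for n,z in H.items():
        if n in("lid","trug"): pass
        for r in cams.regions_of(n,p)[:9]:
            m=r["pixels"]; 
            if m.sum()<10: continue
            v,u=np.nonzero(m); c,mc,s,a=mrect(p,m,z)
            print(cn,n,round(r["score"],2),"px",[int(u.mean()),int(v.mean())],r["bbox"],"mean",c,"rect",mc,s,"ax %.1f"%a,"rgb",p["color"][m].mean(0).astype(int))
E
```

```text
top trug 0.91 px [342, 221] [270.6, 180.3, 154.0, 79.1] mean [ 0.615 -0.094] rect [ 0.624 -0.105] [0.35  0.175] ax 87.0 rgb [ 79 142   3]
top trug_bar 0.89 px [342, 221] [270.3, 182.6, 155.2, 76.9] mean [ 0.599 -0.092] rect [ 0.608 -0.103] [0.322 0.164] ax 87.4 rgb [ 78 143   2]
top lid_handle 0.74 px [353, 302] [345.2, 282.2, 19.6, 44.2] mean [ 0.429 -0.114] rect [ 0.43  -0.114] [0.08  0.027] ax -167.2 rgb [171 118   6]
top lid_handle 0.7 px [150, 256] [76.4, 192.2, 145.9, 129.9] mean [0.508 0.283] rect [0.51  0.283] [0.265 0.241] ax 89.6 rgb [182 138  68]
top start_top 0.53 px [162, 336] [155.8, 329.4, 15.2, 15.3] mean [0.352 0.263] rect [0.352 0.264] [0.03 0.03] ax 75.7 rgb [ 40 118  41]
top carton 0.79 px [482, 243] [434.7, 205.7, 96.8, 75.7] mean [ 0.569 -0.398] rect [ 0.57  -0.398] [0.156 0.186] ax 96.2 rgb [113  83  47]
top carton 0.17 px [152, 238] [59.3, 90.7, 195.5, 259.2] mean [0.566 0.325] rect [0.617 0.312] [0.385 0.585] ax -177.0 rgb [157 122  64]
top hopper 0.89 px [152, 238] [62.9, 91.2, 192.5, 259.1] mean [0.546 0.284] rect [0.592 0.272] [0.345 0.522] ax -176.7 rgb [
[... 5283 characters left out ...]
88 125  55]
scene lid 0.86 px [455, 354] [348.0, 255.7, 217.5, 210.6] mean [0.518 0.302] rect [0.509 0.291] [0.268 0.25 ] ax 86.2 rgb [151 126  89]
scene pot 0.97 px [204, 322] [174.1, 294.5, 55.9, 61.1] mean [ 0.808 -0.045] rect [ 0.804 -0.045] [0.098 0.125] ax 84.4 rgb [95 64 47]
scene pot 0.26 px [496, 289] [487.8, 282.5, 15.4, 13.9] mean [0.313 0.257] rect [0.312 0.256] [0.03  0.032] ax 76.7 rgb [ 60 110  60]
scene jar 0.85 px [175, 212] [160.5, 190.9, 35.6, 43.8] mean [ 0.725 -0.321] rect [ 0.724 -0.322] [0.132 0.065] ax 80.3 rgb [130 131 120]
scene screwdriver 0.61 px [178, 264] [165.4, 248.0, 27.3, 52.0] mean [ 0.778 -0.247] rect [ 0.78  -0.228] [0.151 0.027] ax 83.0 rgb [134  69  59]
```

There are no spoiled ears: both views show only yellow, red and purple ones, and the trug's +x half is empty. Next I refine the hopper and trug poses.

```bash
python3 - <<'E'
from h import *
from scipy.optimize import least_squares
np.set_printoptions(precision=4,suppress=True)
P={n:cams.capture(n) for n in["top","scene"]}
def dark(p,x0,y0,x1,y1):
    m=np.zeros((480,640),np.uint8); c=p["color"][y0:y1,x0:x1].astype(int)
    m[y0:y1,x0:x1]=(c.max(2)<62)&(c[:,:,1]-c[:,:,0]<15); n,l,s,_=cv2.connectedComponentsWithStats(m)
    return l==1+s[1:,4].argmax()
M={"bar_t":(P["top"],dark(P["top"],335,175,362,255),.138),"bar_s":(P["scene"],dark(P["scene"],230,212,306,262),.134),
   "han_t":(P["top"],dark(P["top"],105,288,178,315),.200),"han_s":(P["scene"],dark(P["scene"],462,278,530,335),.194)}
for k,(p,m,z) in M.items():
    c,mc,s,a=mrect(p,m,z); print(k,m.sum(),c,mc,s,"ax %.1f"%a)
# hopper: silhouette of lid via net
for n in P:
    m=cams.regions_of("lid",P[n])[0]["pixels"].astype(np.uint8)
    cn=max(cv2.findContours(m,0,2)[0],key=cv2.contourArea); q=cv2.approxPolyDP(cn,12,True)[:,0]
    print(n,"lid",[ (a.tolist(),ray(P[n],a,.175)[:2]) for a in q])
    m=cams.regions_of("trug",P[n])[0]["pixels"].astype(np.uint8)
p=P["top"]
for uv in [(103,93),(95,93),(243,96),(234,96),(66,316),(74,318),(213,325),(221,326)]: print(uv,ray(p,uv,.187)[:2])
im=p["color"][:,:,::-1]
cv2.imwrite("pics/c1.png",np.hstack([cv2.resize(im[80:345,50:260],None,fx=2,fy=2),cv2.resize(im[170:270,260:440],None,fx=2,fy=5.3)]) if 0 else cv2.resize(im[80:345,50:260],None,fx=2.2,fy=2.2))
E
```

```text
bar_t 627 [ 0.6115 -0.105 ] [ 0.611  -0.1042] [0.0208 0.152 ] ax 176.9
bar_s 772 [ 0.6121 -0.101 ] [ 0.6109 -0.1007] [0.03   0.1484] ax 176.8
han_t 152 [0.4117 0.284 ] [0.4144 0.2885] [0.017  0.1056] ax 91.9
han_s 800 [0.4188 0.297 ] [0.4158 0.2924] [0.0974 0.0335] ax 91.4
top lid [([93, 193], array([0.6357, 0.4184])), ([77, 312], array([0.3951, 0.4237])), ([212, 319], array([0.3894, 0.1574])), ([222, 198], array([0.6315, 0.1533]))]
scene lid [([446, 254], array([0.3866, 0.1616])), ([347, 328], array([0.6303, 0.1596])), ([465, 463], array([0.6324, 0.4218])), ([566, 363], array([0.3921, 0.4257]))]
(103, 93) [0.8485 0.4149]
(95, 93) [0.8482 0.4318]
(243, 96) [0.8473 0.1206]
(234, 96) [0.847  0.1393]
(66, 316) [0.3867 0.4382]
(74, 318) [0.3834 0.4221]
(213, 325) [0.3781 0.1519]
(221, 326) [0.3767 0.1364]
```

View pics/c1.png

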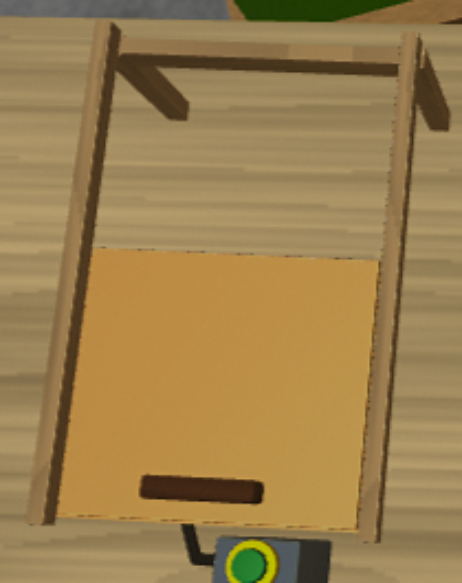

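Hopper fit: origin (0.509, 0.288), yaw −0.02. Handle (0.4155, 0.2905). Trug bar (0.611, −0.102), trug x at 86.8°. The rail, lid and bar sizes agree with those given. Before moving, I check IK for all the key poses.

```bash
cat >> h.py <<'E'
HO=np.array([.509,.288]); HY=-.02
def hop(x,y,z): c,s=np.cos(HY),np.sin(HY); return np.r_[HO+[c*x-s*y,s*x+c*y],z]
def quat(z,y):
    z=np.array(z,float);z/=np.linalg.norm(z); y=np.array(y,float); y-=z*(y@z); y/=np.linalg.norm(y)
    return R.from_matrix(np.c_[np.cross(y,z),y,z]).as_quat()
def down(b): return quat([0,0,-1],[np.cos(b),np.sin(b),0])
def best(pos,b):
    c=[(abs(j[5]),k) for k in (b,b+np.pi) if (j:=bot.solve_ik(pos,down(k))) is not None]
    return down(min(c)[1])
def ears(p):
    out=[]
    for r in cams.regions_of("ear1",p):
        m=r["pixels"]
        if m.sum()<150 or m.sum()>1500: continue
        c=np.median(p["color"][m],0).astype(int); h=cv2.cvtColor(c.astype(np.uint8)[None,None],cv2.COLOR_RGB2HSV)[0,0]
        cc,mc,s,a=mrect(p,m,.0165)
        out.append((r["score"],cc,s,np.radians(a),h))
    return out
TB=np.array([.611,-.102]); TY=np.radians(86.8)
def trg(x,y,z): c,s=np.cos(TY),np.sin(TY); return np.r_[TB+[c*x-s*y,s*x+c*y],z]
LIP=(.03,0,.25)
def pour(th,sgn,lip=LIP,yaw=HY,wob=0):
    # trug bar along hopper y, pouring toward hopper -x; tool tilts forward by th; bar-lip geometry
    f=-np.array([np.cos(yaw),np.sin(yaw),0]); u=np.array([0,0,1.]); c,s=np.cos(th),np.sin(th)
    L=.170*(c*f-s*u)-.086*(s*f+c*u); ztool=-(s*f+c*u); ytool=sgn*(c*f-s*u)
    return hop(*lip)-L-.003*ztool, quat(ztool,ytool)
E
python3 - <<'E'
from h import *
np.set_printoptions(precision=2,suppress=True)
for n,pos,q in [("bar",trg(0,0,.131),down(TY)),("bar'",trg(0,0,.131),down(TY+np.pi)),("han",hop(-.094,0,.2),down(HY)),("han'",hop(-.094,0,.2),down(HY+np.pi)),("han open",hop(.125,0,.2),down(HY)),("han open'",hop(.125,0,.2),down(HY+np.pi)),("btn",hop(-.165,-.03,.15),down(HY+np.pi/2)),("btn'",hop(-.165,-.03,.15),down(HY-np.pi/2))]:
    print(n,pos,bot.solve_ik(pos,q))
for z in(.25,.23):
 for sgn in(1,-1):
  for d in (0,30,50,70,80,88):
    pos,q=pour(np.radians(d),sgn,(.03,0,z)); print(z,sgn,d,pos,bot.solve_ik(pos,q))
E
```

```text
bar [ 0.61 -0.1   0.13] [-0.25  0.14  1.81 -0.    1.19 -1.77]
bar' [ 0.61 -0.1   0.13] [-0.25  0.14  1.81 -0.    1.19  1.37]
han [0.42 0.29 0.2 ] [ 0.5  -0.17  2.   -0.    1.31  0.52]
han' [0.42 0.29 0.2 ] [ 0.5  -0.17  2.   -0.    1.31 -2.62]
han open [0.63 0.29 0.2 ] [ 0.35  0.24  1.58 -0.    1.32  0.37]
han open' [0.63 0.29 0.2 ] [ 0.35  0.24  1.58 -0.    1.32 -2.78]
btn [0.34 0.26 0.15] [ 0.53 -0.32  2.21 -0.    1.25 -1.02]
btn' [0.34 0.26 0.15] [ 0.53 -0.32  2.21 -0.    1.25  2.12]
0.25 1 0 [0.71 0.28 0.34] [ 0.31  0.33  1.23 -0.    1.57 -2.81]
0.25 1 30 [0.64 0.29 0.41] [ 0.42 -0.07  1.62 -0.24  1.12 -2.64]
0.25 1 50 [0.58 0.29 0.44] [ 0.55 -0.32  1.89 -0.57  0.87 -2.36]
0.25 1 70 [0.51 0.29 0.44] [ 0.71 -0.51  2.15 -1.13  0.76 -1.85]
0.25 1 80 [0.48 0.29 0.43] None
0.25 1 88 [0.46 0.29 0.42] None
0.25 -1 0 [0.71 0.28 0.34] [ 0.31  0.33  1.23 -0.    1.57  0.33]
0.25 -1 30 [0.64 0.29 0.41] [ 0.42 -0.07  1.62 -0.24  1.12  0.5 ]
0.25 -1 50 [0.58 0.29 0.44] [ 0.55 -0.32  1.89 -0.57  0.87  0.78]
0.25 -1 70 [0.51 0.29 0.44] [ 0.71 -0.51  2.15 -1.13  0.76  1.29]
0.25 -1 80 [0.48 0.29 0.43] None
0.25 -1 88 [0.46 0.29 0.42] None
0.23 1 0 [0.71 0.28 0.32] [ 0.31  0.34  1.26 -0.    1.54 -2.81]
0.23 1 30 [0.64 0.29 0.39] [ 0.42 -0.07  1.65 -0.24  1.09 -2.64]
0.23 1 50 [0.58 0.29 0.42] [ 0.55 -0.32  1.92 -0.59  0.84 -2.34]
0.23 1 70 [0.51 0.29 0.42] [ 0.71 -0.5   2.18 -1.17  0.75 -1.8 ]
0.23 1 80 [0.48 0.29 0.41] None
0.23 1 88 [0.46 0.29 0.4 ] None
0.23 -1 0 [0.71 0.28 0.32] [ 0.31  0.34  1.26 -0.    1.54  0.33]
0.23 -1 30 [0.64 0.29 0.39] [ 0.42 -0.07  1.65 -0.24  1.09  0.51]
0.23 -1 50 [0.58 0.29 0.42] [ 0.55 -0.32  1.92 -0.59  0.84  0.81]
0.23 -1 70 [0.51 0.29 0.42] [ 0.71 -0.5   2.18 -1.17  0.75  1.34]
0.23 -1 80 [0.48 0.29 0.41] None
0.23 -1 88 [0.46 0.29 0.4 ] None
```

```bash
python3 - <<'E'
from h import *
np.set_printoptions(precision=3,suppress=True)
for yaw in(.25,.4):
  for d in (0,30,70,80,86):
    pos,q=pour(np.radians(d),-1,(.03,0,.24),yaw); print(yaw,d,pos,bot.solve_ik(pos,q))
slots=[(.068,.033,.048),(.068,-.033,.048),(.07,0,.08)]
effector.grip(.075)
for k,sl in enumerate(slots):
    E=[e for e in ears(cams.capture("top")) if 15<=e[4][0]<=32 and e[1][0]<.52]
    print(len(E),[(e[0],e[1],e[2]) for e in E])
    if not E: break
    e=max(E,key=lambda e:e[1][1]); c=e[1]; b=e[3]+np.pi/2
    q=best(np.r_[c,.15],b)
    bot.move_ptp(np.r_[c,.16],q); bot.move_l(np.r_[c,.026],vel=.12); effector.grip(0,15)
    s=sensors.observe(); print("grip",s["gripper_width"],s["grip_force"])
    bot.move_l(np.r_[c,.2],vel=.25); print(sensors.observe()["gripper_width"])
    t=trg(*sl); q=best(np.r_[t[:2],.2],TY+np.pi/2)
    bot.move_ptp(np.r_[t[:2],.22],q); bot.move_l(t,vel=.12)
    effector.grip(.048); bot.move_l(np.r_[t[:2],.22],vel=.25); effector.grip(.075)
bot.move_ptp([.25,-.45,.3],down(-np.pi/2))
for n in("top","scene"): cv2.imwrite(f"pics/{n}1.png",cams.capture(n)["color"][:,:,::-1])
s=sensors.observe();print(s["t"],s["ft_force"])
E
```

```text
0.25 0 [0.704 0.329 0.329] [ 0.369  0.367  1.21  -0.     1.564  0.119]
0.25 30 [0.639 0.313 0.402] [ 0.41  -0.081  1.644 -0.092  1.062  0.184]
0.25 70 [0.514 0.281 0.43 ] [ 0.527 -0.638  2.244 -0.693  0.415  0.747]
0.25 80 [0.483 0.273 0.423] [ 0.568 -0.748  2.388 -1.234  0.333  1.273]
0.25 86 [0.464 0.268 0.416] None
0.4 0 [0.696 0.354 0.329] [ 0.402  0.375  1.201 -0.     1.566  0.002]
0.4 30 [0.634 0.327 0.402] [ 0.402 -0.082  1.646 -0.001  1.054  0.002]
0.4 70 [0.516 0.277 0.43 ] [ 0.404 -0.676  2.265 -0.011  0.331  0.011]
0.4 80 [0.485 0.265 0.423] None
0.4 86 [0.468 0.257 0.416] None
3 [(0.86, array([ 0.437, -0.016]), array([0.034, 0.096])), (0.7, array([ 0.404, -0.304]), array([0.095, 0.033])), (0.66, array([ 0.438, -0.123]), array([0.095, 0.033]))]
grip 0.03304659009395668 15.000097900629044
0.03295739635813476
2 [(0.89, array([ 0.437, -0.123]), array([0.096, 0.033])), (0.68, array([ 0.405, -0.304]), array([0.097, 0.033]))]
grip 0.032708006909147005 14.998818039894104
0.0328699159333243
1 [(0.9, array([ 0.404, -0.304]), array([0.097, 0.034]))]
grip 0.033076288560492134 14.998476505279541
0.03269310088385108
32.15 [-0.721  0.444 -0.257]
```

View pics/top1.png

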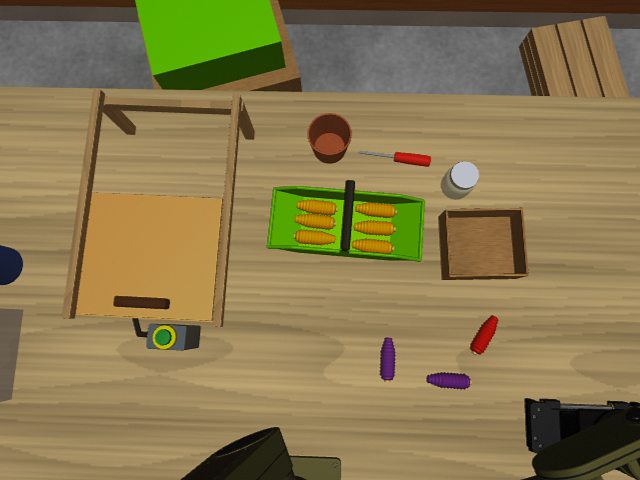

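The picture shows all six ears in the trug: three at (316,208/221/238) and three at (376,210/228/246). The bench holds only the purple and red look-alikes. Next is the lid.

```bash
python3 - <<'E'
from h import *
np.set_printoptions(precision=3,suppress=True)
q=down(HY); a=np.r_[.4155,.2905,.2]
effector.grip(.06)
bot.move_ptp(a+[0,0,.12],q); bot.move_l(a+[0,0,.003],vel=.1,stop_force=15); effector.grip(0,25)
s=sensors.observe(); print("grip",s["gripper_width"],s["tool_pos"],s["ft_force"])
d=np.array([np.cos(HY),np.sin(HY),0])
f=bot.move_l(s["tool_pos"]+.222*d,vel=.1,stop_force=20)
s=sensors.observe(); print(f,s["gripper_width"],s["tool_pos"],s["ft_force"])
effector.grip(.06); bot.move_l(sensors.observe()["tool_pos"]+[0,0,.12],vel=.2)
bot.move_ptp([.3,-.42,.3],down(-np.pi/2))
p=cams.capture("top"); cv2.imwrite("pics/top2.png",p["color"][:,:,::-1]); print(sensors.observe()["t"])
c=p["color"].astype(int)[175:255,335:362]; m=np.zeros((480,640),bool); m[175:255,335:362]=(c.max(2)<62)&(c[:,:,1]-c[:,:,0]<15)
n,l,st,_=cv2.connectedComponentsWithStats(m.astype(np.uint8)); print("bar",mrect(p,l==1+st[1:,4].argmax(),.138))
for th in(76,80,84):
  for z in(.22,.24,.27):
    print(th,z,[(round(y,2),np.round(j[3:5],2)) for y in np.arange(0,.4,.06) if (j:=bot.solve_ik(*pour(np.radians(th),-1,(.03,0,z),y))) is not None])
E
```

```text
grip 0.019719479227647267 [0.416 0.29  0.203] [ 2.     0.774 -0.657]
True 0.019767746230710644 [0.63  0.286 0.203] [-2.487 -0.856  4.038]
43.7833
bar (array([ 0.612, -0.102]), array([ 0.612, -0.102]), array([0.02, 0.15]), np.float64(176.76169848207334))
76 0.22 [(np.float64(0.12), array([-1.3 ,  0.55])), (np.float64(0.18), array([-1.23,  0.45])), (np.float64(0.24), array([-1.1 ,  0.35]))]
76 0.24 [(np.float64(0.0), array([-1.34,  0.74])), (np.float64(0.06), array([-1.3 ,  0.65])), (np.float64(0.12), array([-1.25,  0.56])), (np.float64(0.18), array([-1.16,  0.46])), (np.float64(0.24), array([-1.02,  0.37]))]
76 0.27 [(np.float64(0.0), array([-1.28,  0.76])), (np.float64(0.06), array([-1.24,  0.67])), (np.float64(0.12), array([-1.17,  0.58])), (np.float64(0.18), array([-1.06,  0.49])), (np.float64(0.24), array([-0.91,  0.4 ])), (np.float64(0.3), array([-0.67,  0.32]))]
80 0.22 []
80 0.24 [(np.float64(0.24), array([-1.26,  0.35]))]
80 0.27 [(np.float64(0.12), array([-1.33,  0.58])), (np.float64(0.18), array([-1.25,  0.47])), (np.float64(0.24), array([-1.12,  0.37]))]
84 0.22 []
84 0.24 []
84 0.27 []
```

View pics/top2.png

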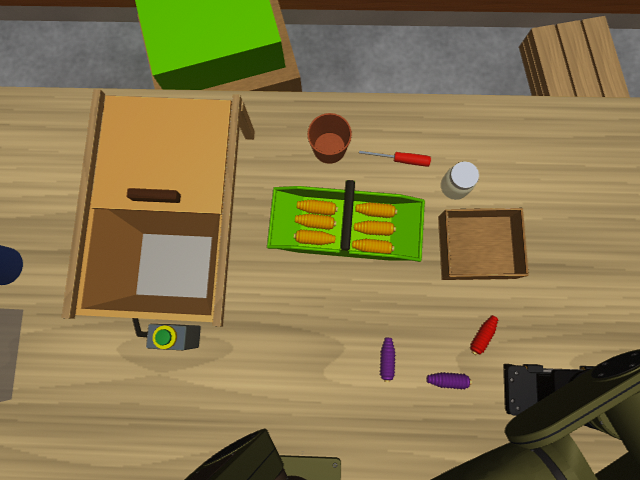

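The lid is back: its handle is at (153,195) and the mouth is open between rows 212 and 318. The trug is unmoved. Now lift, carry and pour.

```bash
python3 - <<'E'
from h import *
np.set_printoptions(precision=3,suppress=True)
Y=.18
W=[(0,.32),(15,.29),(30,.26),(42,.24),(54,.24),(64,.24),(71,.24),(76,.245),(80,.275)]
b=np.r_[.6115,-.102,.131]; q=down(TY+np.pi)
effector.grip(.06); bot.move_ptp(b+[0,0,.12],q); bot.move_l(b,vel=.12,stop_force=15); effector.grip(0,58)
s=sensors.observe(); print("grip",s["gripper_width"],s["grip_force"],s["tool_pos"])
f0=s["ft_force"]; bot.move_l(b+[0,0,.27],vel=.15); s=sensors.observe(); print("load",s["ft_force"]-f0,s["torque"],s["gripper_width"])
bot.move_ptp(*pour(0,-1,(.03,.005,.32),Y))
for th,z in W[1:]:
    bot.move_l(*pour(np.radians(th),-1,(.03,.005,z),Y),vel=.09)
    if th>50: bot.dwell(.4)
bot.dwell(.5); s=sensors.observe(); print(s["ft_force"]-f0,s["gripper_width"],s["t"])
for n in("scene","top"): cv2.imwrite(f"pics/{n}3.png",cams.capture(n)["color"][:,:,::-1])
cv2.imwrite("pics/both3.png",np.hstack([cv2.resize(cv2.imread(f"pics/{n}3.png"),(400,300)) for n in("scene","top")]))
E
```

```text
grip 0.019726670457087335 57.98905313014984 [ 0.611 -0.102  0.131]
load [ 0.554  1.689 -5.419] [0.028 0.002 0.012] 0.0196145130588112
[ 0.339  2.232 -3.468] 0.020158317019066514 57.5167
```

View pics/both3.png

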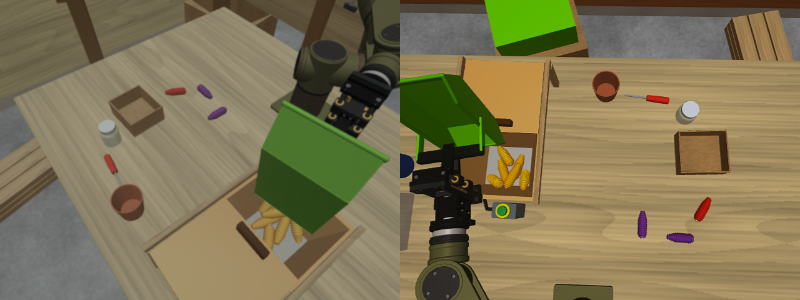

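The picture shows the ears in the hopper at (510,170) of the right half and the trug still held. The weight drop suggests one ear may remain, so I shake the trug, return it level, weigh it and look again.

```bash
python3 - <<'E'
from h import *
np.set_printoptions(precision=3,suppress=True)
Y=.18
for k in range(2):
    bot.move_l(*pour(np.radians(74),-1,(.03,.005,.275),Y),vel=.15)
    bot.move_l(*pour(np.radians(80),-1,(.03,.005,.275),Y),vel=.25)
bot.dwell(.5)
for th,z in [(60,.26),(35,.28),(15,.3),(0,.32)]: bot.move_l(*pour(np.radians(th),-1,(.03,.005,z),Y),vel=.15)
bot.move_ptp(np.r_[.6115,-.102,.4],down(TY+np.pi)); bot.dwell(.3)
s=sensors.observe(); print(s["ft_force"],s["gripper_width"],s["t"])
for n in("scene","top"):
    p=cams.capture(n); cv2.imwrite(f"pics/{n}4.png",p["color"][:,:,::-1])
cv2.imwrite("pics/c4.png",np.hstack([cv2.resize(cv2.imread("pics/top4.png")[190:330,60:260],(400,280)),cv2.resize(cv2.imread("pics/scene4.png"),(373,280))]))
E
```

```text
[ 0.192 -0.069 -2.331] 0.020110084532464406 63.975
```

View pics/c4.png

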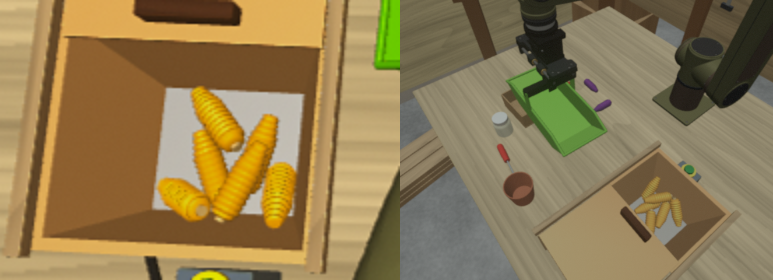

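The crop shows six ears inside the hopper, with two overlapping at (265,140) and (240,180). The trug looks empty. I set it down and verify the count.

```bash
python3 - <<'E'
from h import *
np.set_printoptions(precision=3,suppress=True)
b=np.r_[.6115,-.102,.131]
bot.move_l(b+[0,0,.02],vel=.18); r=bot.move_l(b+[0,0,-.002],vel=.03,stop_force=6); s=sensors.observe(); print(r,s["tool_pos"],s["ft_force"])
effector.grip(.05); bot.move_l(b+[0,0,.14],vel=.2); effector.grip(.06)
bot.move_ptp([.3,-.42,.3],down(-np.pi/2)); bot.dwell(.3)
for n in("top","scene"):
    p=cams.capture(n); cv2.imwrite(f"pics/{n}5.png",p["color"][:,:,::-1])
    for e in ears(p): print(n,round(e[0],2),e[1],e[4])
cv2.imwrite("pics/b5.png",np.hstack([cv2.resize(cv2.imread("pics/top5.png"),(400,300)),cv2.resize(cv2.imread("pics/scene5.png")[260:450,370:620],(395,300))])); print(sensors.observe()["t"])
E
```

```text
True [ 0.611 -0.102  0.131] [0.418 0.526 4.262]
top 0.95 [0.463 0.231] [ 21 255 183]
top 0.94 [ 0.274 -0.334] [144 174  97]
top 0.89 [0.494 0.313] [ 20 255 189]
top 0.88 [0.545 0.307] [ 21 255 176]
top 0.8 [ 0.373 -0.413] [  2 240 154]
top 0.78 [0.454 0.338] [ 21 255 186]
top 0.78 [0.473 0.276] [ 20 255 188]
top 0.69 [ 0.314 -0.2  ] [144 166 100]
top 0.5 [0.526 0.25 ] [ 20 255 176]
scene 0.85 [ 0.367 -0.411] [  3 167 125]
scene 0.77 [ 0.309 -0.202] [145 105  97]
scene 0.76 [0.517 0.29 ] [ 20 150 151]
scene 0.75 [0.441 0.252] [ 20 153 150]
scene 0.67 [0.431 0.209] [ 21 150 143]
scene 0.66 [0.5  0.25] [ 20 151 149]
scene 0.58 [0.474 0.301] [ 20 151 152]
scene 0.55 [ 0.27  -0.337] [146 102  95]
70.4167
```

View pics/b5.png

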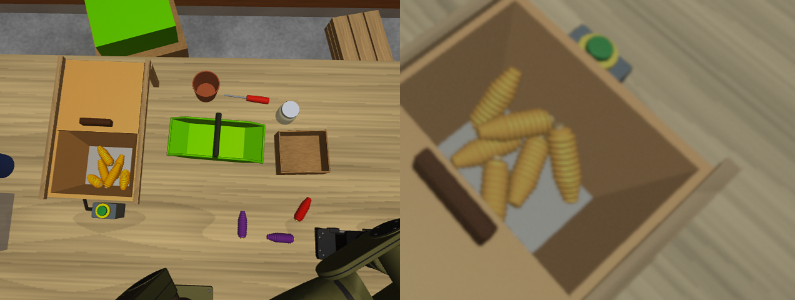

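The top view finds six yellow ears in the hopper, and the empty trug stands upright at (215,138). Now shut the lid.

```bash
python3 - <<'E'
from h import *
np.set_printoptions(precision=3,suppress=True)
q=down(HY); a=np.r_[.630,.286,.203]; d=np.array([np.cos(HY),np.sin(HY),0])
bot.move_ptp(a+[0,0,.12],q); bot.move_l(a,vel=.1,stop_force=15); effector.grip(0,25)
s=sensors.observe(); print("grip",s["gripper_width"],s["tool_pos"])
f=bot.move_l(s["tool_pos"]-.225*d,vel=.1,stop_force=20)
s=sensors.observe(); print(f,s["gripper_width"],s["tool_pos"],s["ft_force"])
effector.grip(.06); bot.move_l(sensors.observe()["tool_pos"]+[0,0,.12],vel=.2); effector.grip(0,10)
bot.move_ptp([.3,-.1,.35],down(-np.pi/2))
P={n:cams.capture(n) for n in("top","scene")}
for n,p in P.items():
    for r in cams.regions_of("start_top",p):
        if r["pixels"].sum()<600: print(n,r["score"],mrect(p,r["pixels"],.138)[0])
    m=cams.regions_of("lid",p)[0]["pixels"]; print("lid",mrect(p,m,.175)[:3])
cv2.imwrite("pics/b6.png",np.hstack([cv2.resize(P["top"]["color"][80:350,50:260,::-1],(311,400)),cv2.resize(P["scene"]["color"][230:,300:,::-1],(400,294)).copy().repeat(1,0) if 0 else cv2.resize(P["scene"]["color"][230:,300:,::-1],(400,400))])); print(sensors.observe()["t"])
E
```

```text
grip 0.019931888188257467 [0.63  0.286 0.203]
True 0.019765548920574874 [0.415 0.291 0.203] [2.347 0.154 2.222]
top 0.71 [0.352 0.263]
lid (array([0.507, 0.289]), array([0.51 , 0.289]), array([0.271, 0.246]))
scene 0.72 [0.345 0.264]
lid (array([0.515, 0.301]), array([0.507, 0.291]), array([0.268, 0.25 ]))
81.6833
```

View pics/b6.png

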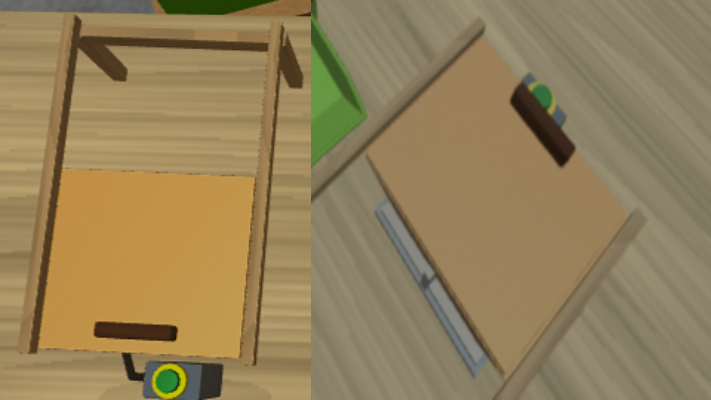

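The lid is shut: it came against its stop with the handle back at its starting place, and the picture agrees. Now press start at about (0.345, 0.263).

```bash
python3 - <<'E'
from h import *
np.set_printoptions(precision=3,suppress=True)
q=best(np.r_[.345,.263,.2],HY+np.pi/2)
bot.move_ptp(np.r_[.345,.263,.26],q); bot.move_l(np.r_[.345,.263,.168],vel=.1)
f=bot.move_l(np.r_[.345,.263,.151],vel=.02,stop_force=15); s=sensors.observe(); print(f,s["tool_pos"],s["ft_force"])
bot.dwell(.3); s=sensors.observe(); print(s["tool_pos"],s["ft_force"])
bot.move_l(np.r_[.345,.263,.28],vel=.15); bot.move_ptp([.3,-.42,.3],down(-np.pi/2))
P={n:cams.capture(n)["color"][:,:,::-1] for n in("top","scene")}
cv2.imwrite("pics/b7.png",np.hstack([cv2.resize(v,(400,300)) for v in P.values()])); print(sensors.observe()["t"])
E
```

```text
True [0.345 0.263 0.158] [-1.545 -0.266  4.809]
[0.345 0.263 0.158] [-1.328 -0.742  5.766]
88.975
```

View pics/b7.png

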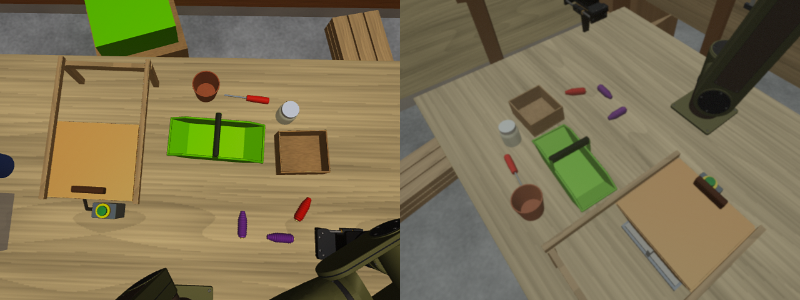

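The press stopped early, with the tips at 0.136 m, so full travel isn't certain. The lid is shut, so I press again deeper, with a higher stop force.

```bash
python3 - <<'E'
from h import *
np.set_printoptions(precision=3,suppress=True)
x,y=.348,.263
q=best(np.r_[x,y,.2],HY+np.pi/2)
bot.move_ptp(np.r_[x,y,.26],q); bot.move_l(np.r_[x,y,.166],vel=.1); bot.dwell(.2); f0=sensors.observe()["ft_force"]
for z in(.162,.160,.158,.156,.154,.153,.152):
    f=bot.move_l(np.r_[x,y,z],vel=.01,stop_force=20); bot.dwell(.1); s=sensors.observe(); print(z,f,s["tool_pos"][2],(s["ft_force"]-f0)[2])
    if (s["ft_force"]-f0)[2]>14: break
bot.move_l(np.r_[x,y,.28],vel=.15); bot.move_ptp([.3,-.42,.3],down(-np.pi/2)); print(sensors.observe()["t"])
E
```

```text
0.162 False 0.16230752398507303 2.027225452949383
0.16 False 0.1602485177343893 2.5118971008617685
0.158 False 0.15826915676395387 5.451319898188299
0.156 False 0.15810287071992854 14.382187568756779
98.1083
```

The button was fully down: contact came at about 0.164 and the hard stop at 0.158, which is the 6 mm travel. The last picture shows the lid shut, the trug upright and empty, and the bystanders in place.

```bash
python3 -c "
from station import order
print(order.sign_off())"
```

```text
the job is handed in; nothing more can be done
None
```

The job is handed in: all six sound ears are in the hopper, there were no spoiled ears in the scene, the empty trug stands upright, and start was pressed fully down (twice, to be sure) only after the lid was shut, at about 98 s.

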